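# Scrap the square transformer

### The job

Scrap the square iron-core transformer: it is too heavy to lift, so slide it along the wooden board and tip it over the end into the empty scrap bin, not into the divided tray at the other end. Leave the round toroidal transformer standing where it is.

Things in the scene. Friction and masses are not known exactly. Their poses are not given: they have to be found in the camera images.
- transformer_center (a point): Square laminated steel transformer to scrap, loose on the board: 80 (x) x 66 (y) x 60 mm high, 1.1-1.7 kg. Sides flat and upright up to 46 mm, narrower yellow coil above. Slides steadily under a low push on a side (about 5-20 N). This point is its centre, 30 mm above its foot; z up. Starts within 15 degrees of the board's axes: its 80 mm sides face the board's ends.
- toroid: Round copper-wound toroidal transformer to be left alone: diameter 90 mm, 54 mm high with its bolt, loose on the board beside the square one (they stand side by side across the board's x, either way round, centres at least 110 mm apart in that direction). Origin at the centre of its underside, z up.
- riser: Low black box topped with a flat wooden board, fixed: 300 (x) x 260 (y) x 70 mm high. Origin at the centre of its underside on the bench, z up: the board's surface is 70 mm above it. Its two ends, where things can be pushed off, are at y = -130 and +130 mm; the scrap bin stands at one, a divided tray at the other.
- scrap_bin: Empty undivided open grey bin, fixed on the bench 5 mm off one end of the board (either end): 280 (x) x 200 (y) x 60 mm high, walls and floor 4 mm, rim 10 mm below the board's surface. Origin at the centre of its underside, axes parallel to the board's. A tray of the same outside size, with partitions and white resistors, stands at the other end.

How it is judged:
By the outcome, as a careful person would: the job done as asked, in the order asked, and still so for the second after the job is handed in, with the robot touching nothing.
It also fails if it takes over 34 s, if anything falls off the work surface, if the arm or the gripper's body presses on something with over 40 N, if the wrist force passes 120 N, or if a joint passes its speed limit or range.

### The arm

A 7-joint arm with a two-finger parallel gripper is mounted at the origin on the work surface. World frame = base frame: x ahead of the robot, y to its left, z up, the work surface at z = 0. Lengths are in m, angles in rad, forces in N, time in s.
With the tool pointing down it reaches from about 0.35 to 0.9 m from the base axis. Payload 8.1 kg.
Tool frame: the origin (TCP) lies on the centre line of the jaws, within the pads' length; the fingertips stand 19 mm ahead of it and the grasp point (between the pads) is the TCP; z points along the fingers, y is the direction in which the jaws open and shut (so a half turn about z gives the same grasp; the last joint's range is limited). The gripper opens to 92 mm and grips with 3 to 60 N. Pads are 19 mm wide; open, the fingers measure 130 mm over their backs; the gripper's body (75 mm by 190 mm) begins 47 mm behind the grasp point.
Start: joints at [1.088, 0.434, 0.025, 1.573, -0.012, 1.134, -0.075], TCP at [0.232, -0.58, 0.216] pointing down, gripper open.
Joint ranges: [-2.62, 2.62], [-0.44, 2.09], [-1.27, 1.32], [0.08, 2.57], [-1.32, 4.46], [0.12, 2], [-2.74, 2.74]. Speed limits (rad/s): [2.22, 2.22, 3.01, 3.01, 3.14, 3.14, 3.14].

### API

Orientations are given as a rotation vector (axis times angle).
In Python, from cell import monitor, imaging, workorder, outline_of gives the robot as it stands.
- The arm moves only by the tool move_arm, never from a script. Its argument "series" is a list of rows, each a list of 6 numbers: the shift along the world's x, y, z in cm, then the turn, a rotation vector about the world's x, y, z in degrees. A call has 1 to 8 rows; each row shifts and turns the commanded pose from where the row before left it; what a row does not reach is not made up. A row lasts 1/10 s, in which the tool goes at most 50 mm and 8.59 degrees, less where a joint would pass 70% of its speed; a pose out of reach is approached as far as the arm can. A call with a gripper value outside its range is refused whole. "grip" is the opening, from 0 (shut) to 1 (fully open), set as the call begins (left out, the last holds). The fingers move at their own pace and stop on an object; "force" is the grip in N (left out, the last holds). Time passes only in rows, so rows that do not move let the fingers close. It gives the time, the measured TCP pose, the force and the opening at its end, in the units of the state.
- monitor.observe(): the state, without advancing time (a new reading comes with each control period).
- imaging.get_image(name): name is "side" or "top" or "wrist"; returns a dict with "color" (480x640x3 uint8, red, green, blue), "fx", "fy", "cx", "cy" (pixels), "rvec" (rotation vector, rad) and "tvec" (3), from world to camera coordinates, as OpenCV has them; the wrist camera has in their place "mount" (4x4, takes a point from camera to tool coordinates, whose origin is the TCP and whose axes are the flange's). Camera axes: x right, y down, z forward; pixel columns grow to the right and rows downward; lengths in m; the calibration is good to about 2 mm. A picture is of the moment at which its call begins: read the wrist's pose just before it. There is no depth.
- workorder.sign_off(): hands the job in, once; it reports no verdict.
Trained networks look in the newest picture that a camera, given by its name, has taken for a name from the list of things; names that differ only in an ending like _2 or _b are one class to them, and where a whole thing is asked for, a point or a joint stands for the part that bears it (a point fixed in the world has none). Each returns a list of dicts, best first, with "p" (0 to 1); they miss things now and then, are a little off and sometimes report something else, mostly with a low value. They report only what shows in the picture. A call takes as long as a camera call.
- outline_of(camera, thing): "mask" (480x640 bool, what is visible of it) and "rect" ([left, top, width, height] in pixels, round what is visible of it).
The state is a dict: "clock": time; "joints": joint angles; "dq": joint speeds; "joint_efforts": joint torques, N m; "position": TCP position; "ee_rot": TCP orientation; "force": force on the tool from outside, world axes, zero at the start; "ft_torque": the same for the moment, N m; "width": opening from 0.0 (shut) to 1.0 (fully open).
Only numpy, scipy, OpenCV 4.12 (cv2) and the standard library are available. Lean on these libraries where they do the work, as an engineer would, in place of code of your own. Each camera call takes 0.05 s, during which the arm holds its last target. There are 200 camera calls.

## Working session

There is one attempt and no reset: what is moved stays moved. The work goes in short steps, Python scripts to look and compute and a tool call to move; the robot and the scene stay as the last step left them, time stands still between calls to the robot, and variables do not carry over. Pictures are saved under pics/ and viewed, about 8 in all and at most 12, crops included, and the job is handed in when it is done.

Besides the shell and the picture viewer there is one more tool, called by a JSON object that holds its "op" and its "data". move_arm: Moves the arm, as the interface text tells. Its arguments: {"type":"object","properties":{"series":{"type":"array"},"grip":{"type":"number"},"force":{"type":"number"}},"required":["series"]}

```bash
mkdir -p pics && cat > h.py <<'E'
import numpy as np, cv2
from cell import monitor, imaging, workorder, outline_of
def ray(im,u,v):
    R=cv2.Rodrigues(np.array(im["rvec"],float))[0]; t=np.array(im["tvec"],float).ravel()
    d=R.T@np.array([(u-im["cx"])/im["fx"],(v-im["cy"])/im["fy"],1]); return -R.T@t,d
def at(im,u,v,z):
    o,d=ray(im,u,v); return o+d*(z-o[2])/d[2]
def proj(im,P):
    K=np.array([[im["fx"],0,im["cx"]],[0,im["fy"],im["cy"]],[0,0,1.]])
    return cv2.projectPoints(np.array(P,float).reshape(-1,3),np.array(im["rvec"],float),np.array(im["tvec"],float),K,None)[0].reshape(-1,2)
E
cat > look.py <<'E'
from h import *
import sys
tag=sys.argv[1]
s=monitor.observe(); print(s["clock"],s["position"],s["ee_rot"],s["force"])
for c in ["top","side"]:
    im=imaging.get_image(c); a=im["color"][...,::-1].copy()
    o,_=ray(im,0,0); print(c,"cam",o.round(3))
    for n,col in [("transformer_center",(0,0,255)),("toroid",(0,255,0)),("riser",(255,0,0)),("scrap_bin",(255,0,255))]:
        for r in outline_of(c,n)[:2]:
            m=r["mask"].astype(np.uint8); ys,xs=np.nonzero(m)
            cs=cv2.findContours(m,0,2)[0]; k=max(cs,key=cv2.contourArea)
            box=cv2.boxPoints(cv2.minAreaRect(k))
            z={"transformer_center":.13,"toroid":.11,"riser":.07,"scrap_bin":.06}[n]
            print(c,n,round(r["p"],2),r["rect"],"cen",at(im,xs.mean(),ys.mean(),z)[:2].round(3),"box",[at(im,*b,z)[:2].round(3).tolist() for b in box])
            if r["p"]>.5: cv2.drawContours(a,cs,-1,col,1)
    cv2.imwrite(f"pics/{tag}_{c}.png",a)
E
python3 look.py a
```

```text
0.0 [ 0.2314629  -0.58001685  0.21564493] [-3.08368561e+00 -5.92600976e-01  6.97805809e-04] [ 0.16372294 -1.38417643  0.40056322]
top cam [0.424 0.016 0.858]
top transformer_center 0.9 [273.5, 152.8, 66.9, 80.9] cen [0.599 0.038] box [[0.632, 0.082], [0.651, 0.016], [0.566, -0.006], [0.548, 0.059]]
top toroid 0.73 [287.9, 248.3, 70.5, 72.6] cen [0.483 0.016] box [[0.49, 0.079], [0.547, 0.01], [0.477, -0.046], [0.421, 0.023]]
top riser 0.7 [183.9, 131.1, 211.8, 232.8] cen [0.537 0.072] box [[0.682, 0.218], [0.708, -0.056], [0.406, -0.078], [0.383, 0.181]]
top riser 0.37 [287.8, 250.9, 71.8, 69.6] cen [0.486 0.016] box [[0.487, 0.081], [0.552, 0.016], [0.484, -0.049], [0.422, 0.016]]
top scrap_bin 0.9 [373.8, 124.2, 169.4, 210.5] cen [ 0.56  -0.168] box [[0.697, -0.054], [0.72, -0.268], [0.434, -0.281], [0.414, -0.079]]
side cam [ 0.351 -0.533  0.506]
side transformer_center 0.68 [293.6, 201.5, 83.8, 72.5] cen [ 0.585 -0.009] box [[0.54, 0.048], [0.664, 0.089], [0.629, -0.056], [0.525, -0.08]]
side toroid 0.97 [211.1, 234.3, 74.5, 65.8] cen [ 0.478 -0.01 ] box [[0.452, 0.074], [0.541, 0.042], [0.5, -0.081], [0.424, -0.054]]
side riser 0.82 [148.9, 185.0, 285.0, 209.9] cen [0.511 0.014] box [[0.363, 0.167], [0.822, 0.412], [0.701, -0.065], [0.399, -0.141]]
side scrap_bin 0.96 [212.4, 285.7, 339.7, 191.9] cen [ 0.557 -0.193] box [[0.41, -0.08], [0.817, -0.049], [0.69, -0.304], [0.409, -0.291]]
side scrap_bin 0.58 [209.7, 235.6, 77.0, 63.0] cen [0.494 0.056] box [[0.463, 0.151], [0.567, 0.114], [0.519, -0.025], [0.432, 0.007]]
```

View pics/a_top.png

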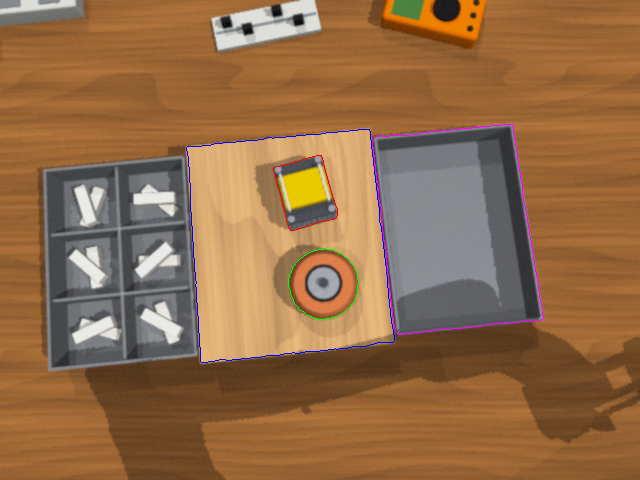

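View pics/a_side.png

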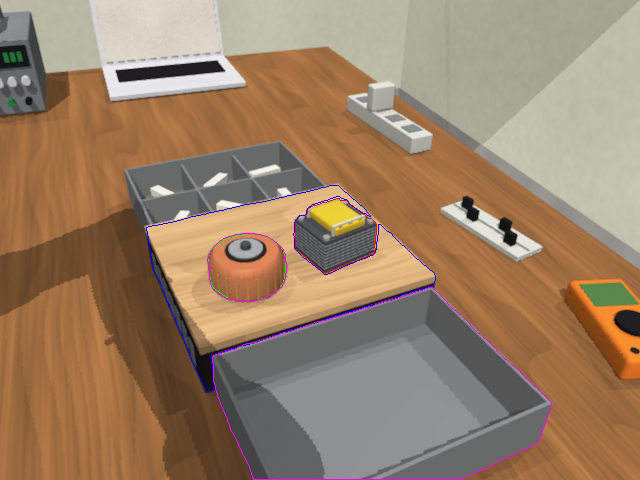

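The bin (magenta, pixels 374–542, 125–333 in the top view) is at the board's -y end. The divided tray is at +y, the transformer is at about (306,192) and the toroid at about (323,283). Next I fit the poses.

```bash
cat > fit.py <<'E'
from h import *
from scipy.optimize import minimize
ims={c:imaging.get_image(c) for c in ["top","side"]}
def mask(c,n):
    r=outline_of(c,n); return r[0]["mask"].astype(np.uint8)
def place(P,x,y,a): 
    c,s=np.cos(a),np.sin(a); P=np.array(P); return np.c_[P[:,0]*c-P[:,1]*s+x,P[:,0]*s+P[:,1]*c+y,P[:,2]]
def box(l,w,z0,z1): return [[i*l/2,j*w/2,z] for i in(-1,1) for j in(-1,1) for z in(z0,z1)]
th=np.arange(0,6.28,.2)
M={"riser":box(.3,.26,0,.07),"scrap_bin":box(.28,.2,0,.06),"transformer_center":box(.08,.066,.07,.116)+box(.06,.044,.07,.13),
 "toroid":[[.045*np.cos(t),.045*np.sin(t),z] for t in th for z in(.075,.11)]}
x0={"riser":[.54,.07,-.1],"scrap_bin":[.565,-.17,-.1],"transformer_center":[.6,.038,-.25+.5],"toroid":[.483,.016,0]}
mk={(c,n):mask(c,n) for c in ims for n in M}
def fit(n,cams):
    def cost(p):
        t=0
        for c in cams:
            h=cv2.convexHull(np.round(proj(ims[c],place(M[n],*p))*16).astype(np.int32))
            a=np.zeros((480,640),np.uint8); cv2.fillConvexPoly(a,h,1,cv2.LINE_8,4)
            m=mk[c,n]
            if n=="riser":  # ignore what others hide
                for k in M:
                    if k!=n: a=a&(1-mk[c,k]); m=m&(1-mk[c,k])
            t+=(a^m).sum()/m.sum()
        return t
    best=min((minimize(cost,[x0[n][0],x0[n][1],a],method="Nelder-Mead",options=dict(initial_simplex=[[x0[n][0],x0[n][1],a],[x0[n][0]+.02,x0[n][1],a],[x0[n][0],x0[n][1]+.02,a],[x0[n][0],x0[n][1],a+.15]],maxiter=200)) for a in (-.25,-.1,.1,.25)),key=lambda r:r.fun)
    return best.x,best.fun
for n in M:
    for cams in (["top"],["top","side"]):
        x,f=fit(n,cams); print(n,cams,x[:2].round(4),np.degrees(x[2]).round(1),round(f,3))
im=ims["top"]; print([at(im,u,v,.07)[:2].round(3).tolist() for u,v in [(187,147),(371,129),(394,341),(200,362)]])
R=cv2.Rodrigues(np.array(monitor.observe()["ee_rot"]))[0]; print(R.round(3))
E
python3 fit.py
```

```text
riser ['top'] [0.5448 0.0629] 5.1 0.018
riser ['top', 'side'] [0.545  0.0631] 4.9 0.036
scrap_bin ['top'] [ 0.5654 -0.1704] 4.9 0.021
scrap_bin ['top', 'side'] [ 0.5653 -0.1706] 4.9 0.027
transformer_center ['top'] [0.6068 0.0393] 13.8 0.034
transformer_center ['top', 'side'] [0.6074 0.0391] 14.5 0.086
toroid ['top'] [0.4838 0.0169] 9.8 0.04
toroid ['top', 'side'] [0.4845 0.0164] 3.1 0.098
[[0.681, 0.205], [0.704, -0.054], [0.409, -0.077], [0.385, 0.181]]
[[ 0.929  0.371 -0.   ]
 [ 0.371 -0.929 -0.   ]
 [-0.     0.    -1.   ]]
```

{"op": "move_arm", "data": {"series": [[2, 3.8, 0, 0, 0, 4], [2, 3.8, 0, 0, 0, 4], [2, 3.8, 0, 0, 0, 4], [2, 3.8, 0, 0, 0, 4], [2, 3.8, 0, 0, 0, 4], [2, 3.8, 0, 0, 0, 4], [2, 3.8, 0, 0, 0, 4], [2, 3.8, 0, 0, 0, 4]], "grip": 0.3}}

```text
clock: 1.8
position: [0.3923, -0.275, 0.2167]
ee_rot: [2.8, 1.424, 0.0]
force: [0.9, -0.5, 0.4]
width: 0.353
```

{"op": "move_arm", "data": {"series": [[2, 3.8, 0, 0, 0, 4], [2, 3.8, 0, 0, 0, 4], [2, 3.8, 0, 0, 0, 4], [2, 3.8, 0, 0, 0, 4], [2, 3.8, 0, 0, 0, 4], [2, 3.8, 0, 0, 0, 4], [2, 3.8, 0, 0, 0, 4], [2, 3.8, 0, 0, 0, 4]]}}

```text
clock: 2.6
position: [0.5524, 0.029, 0.2166]
ee_rot: [2.299, 2.14, 0.0]
force: [0.6, -0.3, 0.3]
width: 0.299
```

{"op": "move_arm", "data": {"series": [[2, 3.8, 0, 0, 0, 4], [3, 4.7, 0, 0, 0, 4], [0, 0, 0, 0, 0, 0], [0, 0, 0, 0, 0, 0]]}}

```text
clock: 3.0
position: [0.5986, 0.109, 0.2159]
ee_rot: [-2.145, -2.295, 0.0]
force: [-1.3, -0.8, -0.8]
width: 0.299
```

{"op": "move_arm", "data": {"series": [[0.2, 0.4, -3, 0, 0, 1], [0, 0, -3, 0, 0, 0], [0, 0, -3, 0, 0, 0], [0, 0, -1.7, 0, 0, 0], [0, 0, -1, 0, 0, 0], [0, 0, 0, 0, 0, 0], [0, 0, 0, 0, 0, 0]]}}

```text
clock: 3.7
position: [0.6011, 0.1112, 0.1004]
ee_rot: [2.128, 2.31, 0.001]
force: [-0.6, 0.5, 0.8]
width: 0.298
```

```bash
python3 look.py b | grep -v riser
```

```text
3.7 [0.60105451 0.11115984 0.10035495] [2.12788718e+00 2.31004013e+00 1.12072169e-03] [-0.61221983  0.5424903   0.80203063]
top cam [0.424 0.016 0.858]
top scrap_bin 0.6 [371.5, 121.2, 171.7, 200.6] cen [ 0.602 -0.198] box [[0.694, -0.052], [0.725, -0.258], [0.435, -0.282], [0.408, -0.087]]
side cam [ 0.351 -0.533  0.506]
side transformer_center 0.89 [293.1, 198.2, 86.4, 75.4] cen [ 0.585 -0.009] box [[0.539, 0.046], [0.664, 0.091], [0.63, -0.054], [0.526, -0.081]]
side toroid 0.84 [209.5, 232.5, 75.0, 67.6] cen [ 0.478 -0.01 ] box [[0.452, 0.074], [0.541, 0.042], [0.5, -0.081], [0.424, -0.054]]
side scrap_bin 0.86 [211.5, 285.8, 340.2, 192.6] cen [ 0.557 -0.194] box [[0.41, -0.081], [0.816, -0.049], [0.69, -0.304], [0.409, -0.291]]
```

View pics/b_side.png

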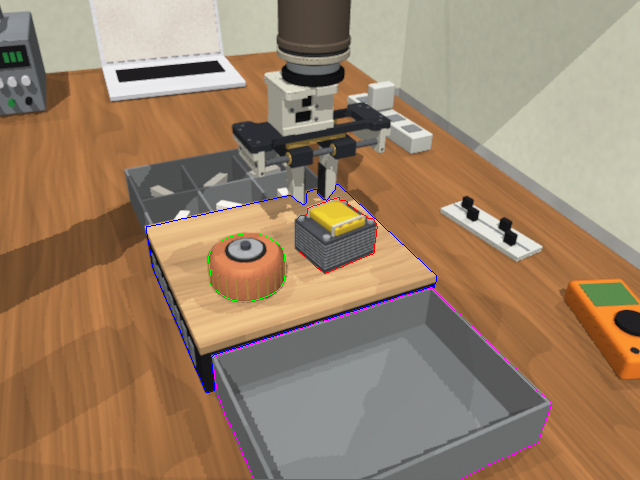

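The fingers (about pixels (298–327,185)) stand behind the transformer, on the tray side, and the toroid is clear. Now I push.

{"op": "move_arm", "data": {"series": [[0.05, -0.6, -0.3, 0, 0, 0], [0.05, -0.6, 0, 0, 0, 0], [0.05, -0.6, 0, 0, 0, 0], [0.05, -0.6, 0, 0, 0, 0], [0.05, -0.6, 0, 0, 0, 0], [0.05, -0.6, 0, 0, 0, 0], [0.05, -0.6, 0, 0, 0, 0]]}}

```text
clock: 4.9
position: [0.6048, 0.0709, 0.0968]
ee_rot: [-2.126, -2.313, -0.004]
force: [2.4, 4.7, -0.7]
width: 0.299
```

{"op": "move_arm", "data": {"series": [[0.05, -0.6, 0, 0, 0, 0], [0.05, -0.6, 0, 0, 0, 0], [0.05, -0.6, 0, 0, 0, 0], [0.05, -0.6, 0, 0, 0, 0], [0.05, -0.6, 0, 0, 0, 0]]}}

```text
clock: 5.4
position: [0.6066, 0.0417, 0.0968]
ee_rot: [-2.124, -2.312, -0.004]
force: [0.2, 7.6, 0.6]
width: 0.302
```

```bash
python3 look.py c | grep -v riser
```

```text
5.4 [0.60662131 0.04166855 0.09681635] [-2.12445138 -2.31235541 -0.00389542] [0.21653284 7.61705062 0.56364783]
top cam [0.424 0.016 0.858]
top toroid 0.68 [287.5, 253.9, 48.6, 68.3] cen [0.475 0.034] box [[0.502, 0.078], [0.523, 0.038], [0.444, -0.004], [0.424, 0.036]]
top scrap_bin 0.76 [460.9, 122.4, 62.5, 62.4] cen [ 0.676 -0.233] box [[0.702, -0.177], [0.748, -0.221], [0.661, -0.303], [0.617, -0.259]]
side cam [ 0.351 -0.533  0.506]
side transformer_center 0.58 [303.9, 214.3, 87.9, 78.6] cen [ 0.585 -0.049] box [[0.549, 0.015], [0.664, 0.031], [0.621, -0.101], [0.525, -0.108]]
side toroid 0.92 [208.5, 233.5, 77.5, 67.3] cen [ 0.478 -0.01 ] box [[0.451, 0.074], [0.541, 0.042], [0.5, -0.081], [0.423, -0.054]]
side scrap_bin 0.87 [213.0, 286.8, 339.0, 191.6] cen [ 0.557 -0.194] box [[0.409, -0.082], [0.816, -0.049], [0.69, -0.303], [0.409, -0.292]]
```

View pics/c_side.png

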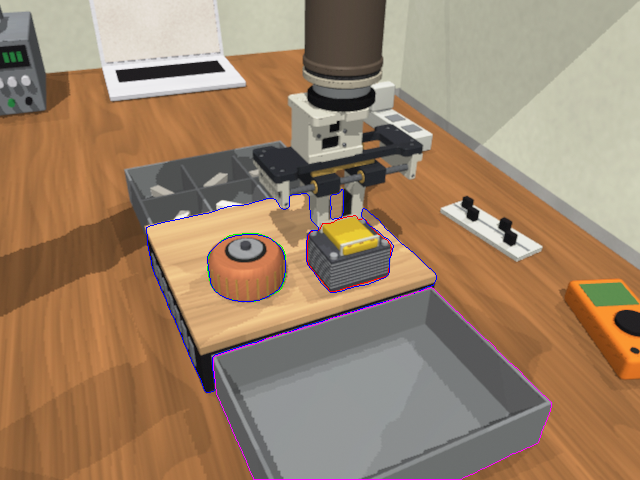

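The transformer has squared up to the fingers and slides straight (now about pixel (348,255)); the toroid hasn't moved. I continue.

{"op": "move_arm", "data": {"series": [[0.07, -0.8, 0, 0, 0, 0], [0.07, -0.8, 0, 0, 0, 0], [0.07, -0.8, 0, 0, 0, 0], [0.07, -0.8, 0, 0, 0, 0], [0.07, -0.8, 0, 0, 0, 0], [0.07, -0.8, 0, 0, 0, 0]]}}

```text
clock: 6.5
position: [0.6109, -0.0062, 0.0969]
ee_rot: [-2.124, -2.313, -0.004]
force: [-1.1, 10.3, 7.9]
width: 0.299
```

{"op": "move_arm", "data": {"series": [[0.07, -0.8, 0, 0, 0, 0], [0.07, -0.8, 0, 0, 0, 0], [0.07, -0.8, 0, 0, 0, 0], [0, 0, 0, 0, 0, 0], [0, 0, 0, 0, 0, 0]]}}

```text
clock: 7.0
position: [0.6125, -0.0334, 0.096]
ee_rot: [-2.129, -2.31, 0.002]
force: [0.2, 0.8, -0.1]
width: 0.302
```

```bash
python3 look.py d | grep -v riser
```

```text
7.0 [ 0.61245097 -0.03336627  0.0960068 ] [-2.12874834e+00 -2.31015840e+00  1.95224897e-03] [ 0.20907909  0.83687431 -0.06528344]
top cam [0.424 0.016 0.858]
top transformer_center 0.41 [395.4, 200.8, 15.8, 29.7] cen [ 0.568 -0.083] box [[0.578, -0.071], [0.582, -0.078], [0.553, -0.095], [0.548, -0.088]]
top toroid 0.92 [288.0, 252.0, 69.8, 67.7] cen [0.483 0.017] box [[0.512, 0.071], [0.539, -0.013], [0.455, -0.039], [0.429, 0.044]]
top scrap_bin 0.72 [387.1, 229.0, 78.9, 104.1] cen [ 0.476 -0.112] box [[0.52, -0.026], [0.563, -0.106], [0.428, -0.175], [0.387, -0.097]]
side cam [ 0.351 -0.533  0.506]
side transformer_center 0.9 [343.0, 299.0, 89.5, 88.0] cen [ 0.56  -0.192] box [[0.526, -0.146], [0.625, -0.14], [0.591, -0.238], [0.507, -0.238]]
side transformer_center 0.62 [209.3, 234.3, 77.4, 64.7] cen [ 0.471 -0.036] box [[0.446, 0.046], [0.534, 0.015], [0.493, -0.105], [0.419, -0.078]]
side toroid 0.82 [208.2, 233.1, 78.9, 68.0] cen [ 0.478 -0.009] box [[0.451, 0.077], [0.542, 0.044], [0.5, -0.081], [0.423, -0.054]]
side scrap_bin 0.6 [210.4, 284.4, 341.6, 195.5] cen [ 0.552 -0.202] box [[0.409, -0.083], [0.817, -0.047], [0.691, -0.303], [0.409, -0.292]]
```

View pics/d_side.png

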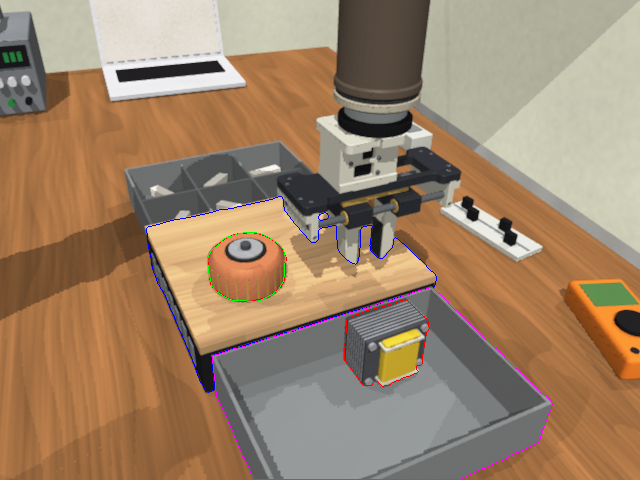

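The transformer has tipped into the bin (pixels 343–432, 299–387), and the toroid is where it was. I retract the arm and check that the transformer rests on the floor.

{"op": "move_arm", "data": {"series": [[0, 1, 0.5, 0, 0, 0], [0, 0.5, 3, 0, 0, 0], [0, 0, 4, 0, 0, 0], [0, 0, 4, 0, 0, 0], [0, 2, 4, 0, 0, 0], [0, 3, 3, 0, 0, 0], [0, 4, 0, 0, 0, 0], [0, 4, 0, 0, 0, 0]]}}

```text
clock: 8.3
position: [0.6131, 0.1147, 0.2834]
ee_rot: [2.127, 2.31, 0.004]
force: [-0.3, 0.5, 0.5]
width: 0.3
```

{"op": "move_arm", "data": {"series": [[0, 4, 0, 0, 0, 0], [0, 4, 0, 0, 0, 0], [0, 4, 0, 0, 0, 0], [0, 4, 0, 0, 0, 0], [0, 0, 0, 0, 0, 0], [0, 0, 0, 0, 0, 0], [0, 0, 0, 0, 0, 0]]}}

```text
clock: 9.0
position: [0.613, 0.2719, 0.2816]
ee_rot: [2.128, 2.31, -0.001]
force: [0.2, 0.3, -0.7]
width: 0.302
```

```bash
python3 look.py e | grep -v riser && python3 - <<'E'
import cv2,numpy as np
a=cv2.imread("pics/e_top.png");b=cv2.imread("pics/e_side.png")
cv2.imwrite("pics/e.png",np.hstack([cv2.resize(a[100:400,180:560],(400,316)),cv2.resize(b[180:480,200:580],(400,316))]))
E
```

```text
9.0 [0.61303854 0.27186694 0.28158637] [ 2.12771955e+00  2.31033207e+00 -5.75508048e-04] [ 0.20156076  0.28633458 -0.66009404]
top cam [0.424 0.016 0.858]
top transformer_center 0.69 [385.6, 163.3, 54.3, 66.3] cen [ 0.592 -0.094] box [[0.629, -0.061], [0.638, -0.123], [0.556, -0.132], [0.547, -0.07]]
top toroid 0.91 [288.8, 248.3, 70.4, 73.0] cen [0.483 0.017] box [[0.529, 0.06], [0.528, -0.028], [0.439, -0.026], [0.44, 0.061]]
top scrap_bin 0.64 [183.5, 127.6, 211.7, 234.1] cen [0.545 0.07 ] box [[0.687, 0.217], [0.71, -0.061], [0.403, -0.079], [0.383, 0.183]]
top scrap_bin 0.62 [372.3, 122.5, 171.5, 214.2] cen [ 0.555 -0.174] box [[0.696, -0.053], [0.719, -0.271], [0.434, -0.282], [0.414, -0.076]]
side cam [ 0.351 -0.533  0.506]
side transformer_center 0.98 [343.3, 298.5, 88.6, 88.2] cen [ 0.56  -0.192] box [[0.524, -0.149], [0.625, -0.138], [0.595, -0.235], [0.509, -0.239]]
side toroid 0.92 [211.8, 234.0, 74.4, 65.1] cen [ 0.478 -0.009] box [[0.451, 0.074], [0.541, 0.042], [0.5, -0.081], [0.423, -0.054]]
side scrap_bin 0.62 [213.4, 287.1, 340.1, 190.9] cen [ 0.552 -0.202] box [[0.409, -0.081], [0.818, -0.049], [0.691, -0.304], [0.408, -0.291]]
```

View pics/e.png

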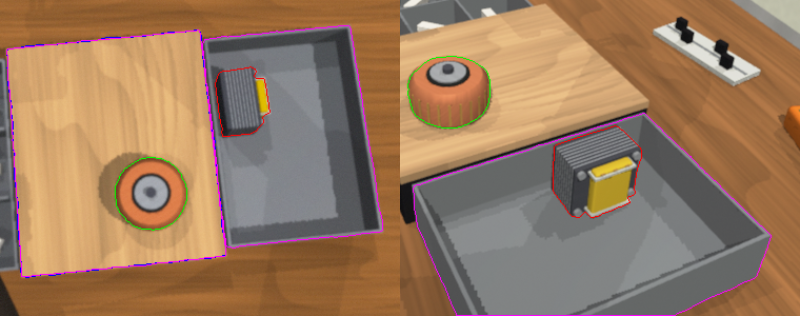

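```bash
python3 - <<'E'
from h import *
from scipy.optimize import minimize
ims={c:imaging.get_image(c) for c in["top","side"]}
mk={c:outline_of(c,"transformer_center")[0]["mask"].astype(np.uint8) for c in ims}
B=np.array([[i*.04,j*.033,z] for i in(-1,1) for j in(-1,1) for z in(-.03,.016)]+[[i*.03,j*.022,z] for i in(-1,1) for j in(-1,1) for z in(-.03,.03)])
def P(p):
    Rz=cv2.Rodrigues(np.array([0,0,p[3]]))[0]; Rx=cv2.Rodrigues(np.array([p[4],0,0]))[0]; return B@(Rz@Rx).T+p[:3]
def cost(p):
    t=0
    for c in ims:
        a=np.zeros((480,640),np.uint8); cv2.fillConvexPoly(a,cv2.convexHull(np.round(proj(ims[c],P(p))*16).astype(np.int32)),1,8,4)
        t+=(a^mk[c]).sum()/mk[c].sum()
    return t
for t in(1.2,1.57,1.9):
    x=np.array([.6,-.11,.037,.09,t]); S=np.vstack([x]+[x+d for d in np.diag([.015,.015,.015,.1,.2])])
    r=minimize(cost,x,method="Nelder-Mead",options=dict(initial_simplex=S,maxiter=500))
    q=r.x; print(q[:3].round(3),np.degrees(q[3:]).round(1),round(r.fun,3),"z",P(q)[:,2].min().round(3),P(q)[:,2].max().round(3))
    d=P(q)[:,:2]-[.545,.063]; print("board y range",(d@[-.087,.996]).min().round(3),(d@[-.087,.996]).max().round(3))
E
```

```text
[ 0.612 -0.112  0.037] [ 3.2 74.3] 0.176 z -0.003 0.073
board y range -0.216 -0.141
[ 0.613 -0.111  0.035] [ 6.2 88.6] 0.121 z 0.001 0.068
board y range -0.21 -0.147
[ 0.613 -0.11   0.036] [ 8.8 89.5] 0.126 z 0.003 0.069
board y range -0.211 -0.146
```

The best fit has it lying flat on the bin floor (z about 0.00–0.07, tilted 89°), clear of the near wall (inner face at -0.139). I hand in.

```bash
python3 -c "
from h import *
print(workorder.sign_off(), monitor.observe()['clock'])"
```

```text
the job is handed in; nothing more can be done
the job is handed in; nothing more can be done
```

The square transformer is in the scrap bin, and I handed the job in at about 9 s of the 34 s allowed. I slid it along the board with partly closed fingers low on its back face and tipped it over the -y end into the undivided bin. The wrist readings at the end of each move peaked at about 13 N; between readings the force wasn't measured.

- **Transformer:** it lies on its side on the bin floor, turned about 89°. A fit in both cameras puts it about 7 mm clear of the bin wall nearest the board. That fit was rougher than those on the board: the mask mismatch summed over both views was 0.12, against 0.09 before the push.
- **Toroid:** it stands where it was, at (0.483, 0.017) before and after to within 1 mm.
- **Robot:** the arm was retracted and touching nothing when I handed in.
- **Detector disagreements:** the network sometimes named the toroid as the transformer or the bin, and once named the board as the bin. I checked these against the pictures and ignored them.

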